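# Turn a weldment in a tilted slide-jaw fixture

### The job

The square-tube weldment sits in the tilted fixture with its tab over the sliding jaw, so that the jaw covers the tab's face. Draw the jaw well back, turn the weldment a quarter turn so that its tab points sideways to the pointed gauge post, seat it flat on the bed, square against the fixed jaw and midway across it, and slide the jaw fully up against it again. Leave the bolt and the short pipe beside the fixture where they are.

Things in the scene. Friction and masses are not known exactly. Their poses are not given: they have to be found in the camera images.
- bed: Bed of the bolted-down grey fixture, 70 mm wide, inclined 25 degrees, rising away from the robot. Origin: on its surface at the middle of the seat, 48 mm above the worktop. x up the slope, y across to the left, z out of the surface. Fixed jaw at the low end: 22 mm thick, 70 wide, 26 high, its face at x = -20 mm. Bed from x = -45 to +140 mm; base plate below 110 mm wide.
- jaw (a joint): Sliding jaw's travel along the bed's x, m: grows as it is drawn up the slope, 0 to 0.034; stays where left (4 N friction). Space between the jaw faces is 36 mm plus this value: about 0.004 on the 40 mm weldment. Jaw 18 mm thick, 56 wide, 26 high; a shoe 14 mm high behind it carries the upright grip.
- jaw_grip (a point): Point inside the sliding jaw's upright grip, 45 mm above the bed. The grip is a steel post 16 mm wide (bed y) and 12 mm thick (bed x), from 14 to 60 mm above the bed, centred 55 mm up-slope of the jaw's face; it moves with the jaw.
- weldment: Upright dark steel square tube, 40 x 40 mm, 70 mm tall, 0.3 kg, with a flat tab welded on one face. Origin: centre of its underside; z up along the tube, x towards the face with the tab. The tab is 6 mm thick (y), stands 24 mm out (x = 20 to 44 mm) and spans z = 32 to 64 mm. At the start its x points up the slope, over the sliding jaw.
- tab_tip (a point): The middle of the tab's outer edge: 44 mm from the tube's axis, 48 mm above its underside.
- post_tip (a point): Tip of the gauge post, a fixed pointed steel rod 9 mm thick and 85 mm high on a round foot 52 mm across. It stands on the worktop beside the fixture, about 130 mm to the left or to the right of the seat (either, differing each time).
- pipe_offcut: Bystander: rusty pipe offcut, 48 mm across, 70 mm tall, standing beside the fixture across from the gauge post; origin at the centre of its underside. Leave it alone.
- bolt: Bystander: hexagon bolt 72 mm long lying in front of the fixture; origin at its underside. Leave it alone.
Not all that is in view belongs to the job. What is shaped like the part that bears bed but turquoise is not meant. Leave any purple look-alike of the weldment alone.

How it is judged (in metres and radians):
On the way:
1. the sliding jaw has been drawn back at least 6 mm from the weldment (value of joint jaw above 0.01 m), for 0.2 s.
At the end, for the whole second after the job is handed in: The weldment is at rest, flat on the bed (3 mm, 0.06 rad), tab across the bed (0.07 rad) on the post's side (tab tip within 125 mm of post tip seen from above), against the fixed jaw (within 3 mm), within 12 mm of the middle across the bed, the jaw closed on it (value below 0.006) (angle between the z axis of weldment and the z axis of bed, either way round below 0.06 rad and angle between the x axis of weldment and the y axis of bed, either way round below 0.07 rad and horizontal distance between tab_tip and post_tip below 0.125 m and z of weldment in the frame of bed between -0.003 and 0.003 m and x of weldment in the frame of bed between -0.003 and 0.003 m and y of weldment in the frame of bed between -0.012 and 0.012 m and value of joint jaw below 0.006 m and linear speed of weldment below 0.01 m/s); the robot touches nothing.
It fails at once if the pipe offcut was moved by more than 20 mm (distance of pipe_offcut from where it was at the start of the episode above 0.02 m).
It fails at once if the bolt was moved by more than 20 mm (distance of bolt from where it was at the start of the episode above 0.02 m).
It also fails if it takes over 67 s, if anything falls off the work surface, if the arm or the gripper's body presses on something with over 40 N, if the wrist force passes 120 N, or if a joint passes its speed limit or range.

### The arm

A 6-joint arm with a two-finger parallel gripper is mounted at the origin on the work surface; the furniture and walls round the work are solid. World frame = base frame: x ahead of the robot, y to its left, z up, the work surface at z = 0. Lengths are in mm, angles in rad, forces in N, time in s.
With the tool pointing down it reaches from about 200 to 875 mm from the base axis. Payload 3.4 kg.
Tool frame: the origin (TCP) lies at the very end of the fingers, on their centre line; the grasp point (between the pads) lies 19 mm behind it (env.grasp_offset is the distance from the TCP to the grasp point, in mm); z points along the fingers, x is the direction in which the jaws open and shut, and the axes are right-handed (so a half turn about z gives the same grasp; the last joint's range is limited). The gripper opens to 94 mm and grips with 3 to 60 N. Pads are 16 mm wide; open, the fingers measure 119 mm over their backs; the gripper's body (75 mm by 177 mm) begins 78 mm behind the grasp point.
Start: joints at [-1.424, 0.276, 1.505, -0, 1.361, -0.121], TCP at [152.149, -554.541, 205.493] pointing down, gripper open.
Joint ranges: [-2.89, 2.89], [-0.75, 2.08], [0.22, 2.7], [-1.18, 4.32], [0.11, 2.71], [-2.7, 2.7]. Speed limits (rad/s): [2.57, 2.57, 3.14, 3.14, 3.14, 3.14].

### API

Orientations are given as a unit quaternion [x, y, z, w].
In Python, from rig import observe, viewer, job, env gives the robot as it stands. The module is installed in compiled form; this text tells all that it offers.
- The arm moves only by the tool arm_command, never from a script. Its argument "series" is a list of rows, each an object with "translation": the shift along the tool's x, y, z in m, a list of three; "spin": the turn about the tool's z in degrees; "claw": the finger opening in m, from 0 to 0.094. A call has 1 to 20 rows; each row is the pose to reach, as a shift and turn from the pose commanded when the call began, along the tool's axes at that moment; what a row does not reach only later rows make up. A row lasts 1/10 s, in which the tool goes at most 50 mm and 8.59 degrees, less where a joint would pass 70% of its speed; a pose out of reach is approached as far as the arm can. A call with a gripper value outside its range is refused whole. The fingers move at their own pace and stop on an object; the grip force is fixed at half the most. Time passes only in rows, so rows that repeat a pose let the fingers close. It gives the time, the measured TCP pose, the force and the opening at its end, in the units of the state.
- observe(): the state, without advancing time (a new reading comes with each control period).
- viewer.read_camera(name): name is "scene" or "top"; returns a dict with "img" (400x640x3 uint8, red, green, blue), "mtx" (3x3 intrinsics, pixels), "cam_to_world" (4x4, takes a point from camera to world coordinates). Camera axes: x right, y up, looking along -z (the intrinsics and any distortion apply to the point x, -y, -z); pixel columns grow to the right and rows downward; lengths in mm; the calibration is good to about 2 mm. A picture is of the moment at which its call begins. There is no depth.
- job.job_done(): hands the job in, once; it reports no verdict.
The state is a dict: "t": time; "q": joint angles; "dq": joint speeds; "tau": joint torques, N m; "tool_pos": TCP position; "tcp_rot": TCP orientation; "contact_force": force on the tool from outside, world axes, zero at the start; "wrist_torque": the same for the moment, N m; "finger_gap": finger opening in mm.
Only numpy, scipy, OpenCV 4.12 (cv2) and the standard library are available. Lean on these libraries where they do the work, as an engineer would, in place of code of your own. Each camera call takes 0.05 s, during which the arm holds its last target. There are 200 camera calls.

## Working session

There is one attempt and no reset: what is moved stays moved. The work goes in short steps, Python scripts to look and compute and a tool call to move; the robot and the scene stay as the last step left them, time stands still between calls to the robot, and variables do not carry over. Pictures are saved under pics/ and viewed, about 8 in all and at most 12, crops included, and the job is handed in when it is done.

Besides the shell and the picture viewer there is one more tool, called after ">>>" as name(argument=value, ...) on one line, values as JSON. arm_command: Moves the arm, as the interface text tells. Its arguments: {"type":"object","properties":{"series":{"type":"array","items":{"type":"object","properties":{"translation":{"type":"array","items":{"type":"number"}},"spin":{"type":"number"},"claw":{"type":"number"}}}}},"required":["series"]}

```bash
mkdir -p pics
python3 - <<'E'
from rig import observe, viewer
import cv2,numpy as np
s=observe();print(s['t'],s['tool_pos'],s['tcp_rot'],s['finger_gap'],s['contact_force'])
for n in ['scene','top']:
    c=viewer.read_camera(n);cv2.imwrite(f'pics/{n}0.png',c['img'][:,:,::-1]);print(n,np.round(c['mtx'],1).tolist(),np.round(c['cam_to_world'],4).tolist(),c.keys())
E
```

```text
0.0 [ 152.04620166 -553.95307746  204.6306963 ] [ 7.95172162e-01 -6.06383077e-01 -6.52442757e-04 -6.08468158e-04] 93.84530496443789 [-0.31658743  0.64818331  0.58764291]
scene [[387.3, 0.0, 316.2], [0.0, 387.3, 195.5], [0.0, 0.0, 1.0]] [[0.627, 0.3255, -0.7077, -401.5554], [-0.779, 0.2556, -0.5726, -583.6516], [-0.0055, 0.9103, 0.4139, 554.3616], [0.0, 0.0, 0.0, 1.0]] dict_keys(['img', 'mtx', 'cam_to_world'])
top [[504.1, 0.0, 323.3], [0.0, 504.1, 210.2], [0.0, 0.0, 1.0]] [[-0.0173, 0.9942, -0.1057, 202.6518], [-0.9998, -0.0162, 0.012, 39.8892], [0.0102, 0.1059, 0.9943, 1567.6592], [0.0, 0.0, 0.0, 1.0]] dict_keys(['img', 'mtx', 'cam_to_world'])
```

View pics/scene0.png

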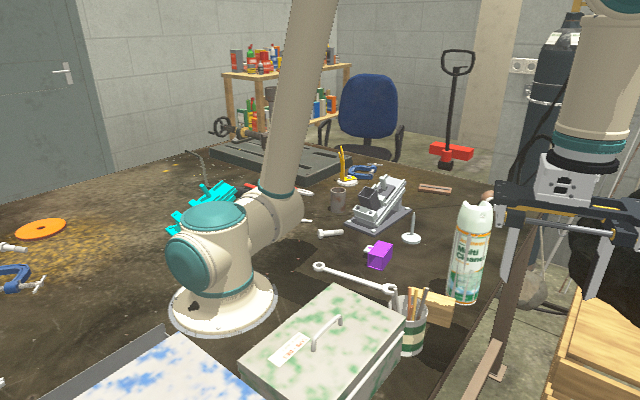

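View pics/top0.png

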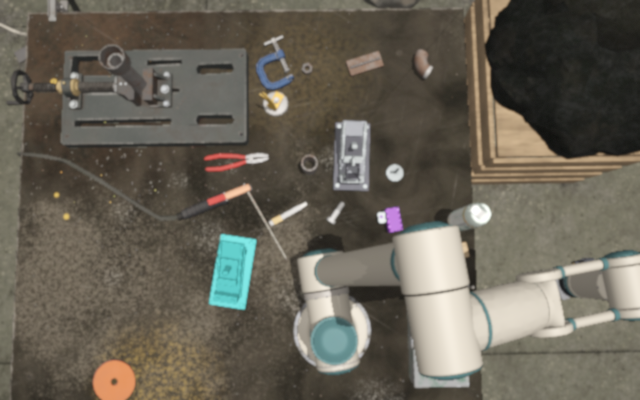

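The scene view shows the grey fixture at about (380,205), the post at (411,238) and the pipe at (338,198), with a purple look-alike at (379,256). The top view shows the fixture at (352,155), the post at (395,172), the pipe at (309,163) and the bolt at (336,212). I'll zoom in next.

Run:
```python
import cv2,numpy as np
a=cv2.imread('pics/scene0.png')[165:250,330:430];b=cv2.imread('pics/top0.png')[110:200,320:420]
A=cv2.resize(a,None,fx=8,fy=7.0,interpolation=cv2.INTER_CUBIC)
A=cv2.resize(a,None,fx=7,fy=7,interpolation=cv2.INTER_CUBIC)
B=cv2.resize(b,None,fx=6,fy=6,interpolation=cv2.INTER_CUBIC)
def grid(I,x0,y0,k):
    for i in range(0,I.shape[1],10*k): cv2.putText(I,str(x0+i//k),(i,10),0,.35,(0,255,255),1);cv2.line(I,(i,0),(i,I.shape[0]),(0,255,255) if 0 else (80,160,80),1)
    for i in range(0,I.shape[0],10*k): cv2.putText(I,str(y0+i//k),(0,i+10),0,.35,(0,255,255),1);cv2.line(I,(0,i),(I.shape[1],i),(80,160,80),1)
grid(A,330,165,7);grid(B,320,110,6)
cv2.imwrite('pics/z1.png',A);cv2.imwrite('pics/z2.png',B)
```

```text
(no output)
```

View pics/z1.png

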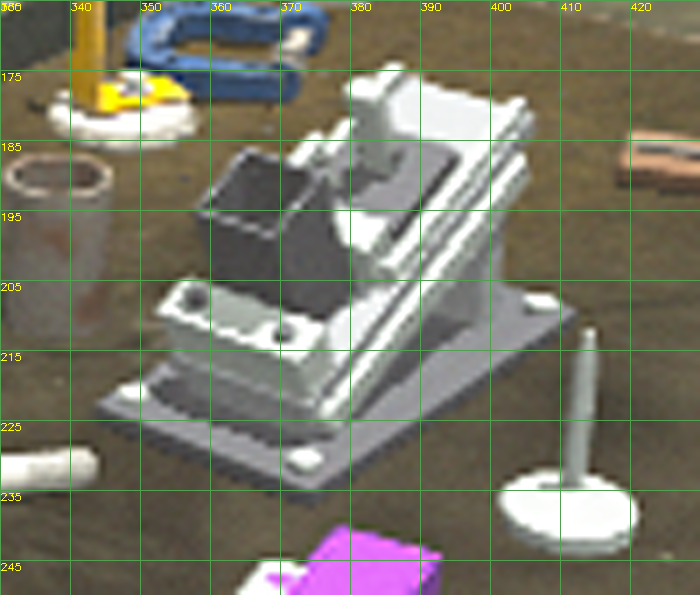

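View pics/z2.png

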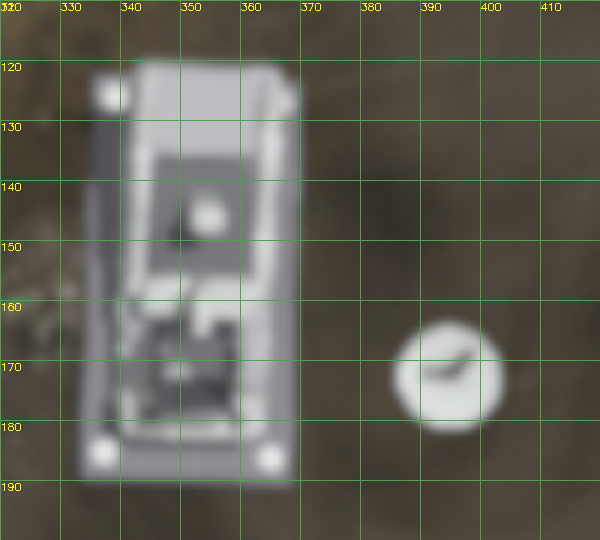

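```bash
cat > h.py <<'E'
import numpy as np
from scipy.spatial.transform import Rotation as R
from scipy.optimize import least_squares
C={'s':(np.array([[387.3,0,316.2],[0,387.3,195.5],[0,0,1]]),np.array([[0.627,0.3255,-0.7077,-401.5554],[-0.779,0.2556,-0.5726,-583.6516],[-0.0055,0.9103,0.4139,554.3616]])),
'p':(np.array([[504.1,0,323.3],[0,504.1,210.2],[0,0,1]]),np.array([[-0.0173,0.9942,-0.1057,202.6518],[-0.9998,-0.0162,0.012,39.8892],[0.0102,0.1059,0.9943,1567.6592]]))}
def proj(c,P):
    K,M=C[c];v=M[:,:3].T@(np.asarray(P)-M[:,3]);v=K@(v*[1,-1,-1]);return v[:2]/v[2]
def ray(c,u,v,z):
    K,M=C[c];d=np.linalg.inv(K)@[u,v,1];d=M[:,:3]@(d*[1,-1,-1]);return M[:,3]+d*(z-M[2,3])/d[2]
def bedR(yaw): return R.from_euler('z',yaw)*R.from_euler('y',-25,degrees=True)
E
python3 - <<'E'
from h import *
F=[('s',358.5,195,-20,20,70),('s',369.7,198.5,-20,-20,70),('s',377,190,20,-20,70),('s',365.5,186,20,20,70),
('s',352.5,209,-42,35,26),('s',372.5,216.5,-42,-35,26),('s',376.8,211.5,-20,-35,26),
('p',354.7,146,75,0,60),('p',343,120.5,140,35,0),('p',367,120.5,140,-35,0),('p',341,183,-42,35,26),('p',364,183,-42,-35,26)]
def f(q): return np.concatenate([proj(a[0],bedR(q[2]).apply(a[3:])+[q[0],q[1],48])-a[1:3] for a in F])
for sel in ['sp','s','p']:
    G=[a for a in F if a[0] in sel]
    g=lambda q:np.concatenate([proj(a[0],bedR(q[2]).apply(a[3:])+[q[0],q[1],48])-a[1:3] for a in G])
    s=least_squares(g,[400,0,0],x_scale=[10,10,.1],loss='soft_l1');print(sel,s.x.round(3));print(g(s.x).reshape(-1,2).round(1).tolist())
print(ray('s',413.3,212,85),ray('p',398,168,85),ray('p',395,172,6),ray('s',410,237.5,6))
print('bolt',ray('p',336,212,8),'pipe',ray('p',309,161,70))
E
```

```text
sp [ 4.94886e+02 -7.02970e+01 -4.60000e-02]
[[-0.5, -0.4], [0.1, -0.0], [0.4, -1.1], [0.1, -0.7], [0.3, -0.2], [0.5, -0.4], [0.4, -0.8], [0.2, 1.2], [0.1, 0.6], [-0.3, 1.3], [-0.2, -0.5], [-0.2, 0.2]]
s [ 4.91737e+02 -7.23600e+01 -6.70000e-02]
[[-0.7, -0.0], [-0.3, 0.5], [0.3, -0.5], [0.2, -0.3], [0.2, 0.2], [0.1, 0.2], [0.1, -0.2]]
p [ 4.96591e+02 -7.07020e+01 -4.20000e-02]
[[0.3, 0.6], [0.1, 0.0], [-0.4, 0.7], [0.0, -1.0], [0.0, -0.5]]
[ 478.15170907 -204.89626785   85.        ] [ 483.48153944 -203.4899181    85.        ] [ 485.82789627 -206.58435956    6.        ] [ 477.89112256 -203.58311282    6.        ]
bolt [362.1811884  -18.34666035   8.        ] pipe [511.88191208  62.37964508  70.        ]
```

```bash
cat >> h.py <<'E'
B=np.array([495,-71,48.]);YAW=-0.047
def bed(*p): return bedR(YAW).apply(p)+B
def rel(cmd,yawdeg,target):   # world target -> tool-axis shift in m
    a=np.radians(yawdeg);d=np.array(target)-cmd
    return np.round(np.array([d@[np.cos(a),np.sin(a),0],d@[np.sin(a),-np.cos(a),0],-d[2]])/1000,4)
E
python3 - <<'E'
from h import *
print('can top',ray('p',480,213,200),ray('s',484,207,200),'base',ray('s',462,300,0))
print('purple',ray('p',390,219,40))
g=bed(75,0,45);print(g,np.degrees(YAW)+90)
c=np.array([152.149,-554.541,205.493])
y0=np.degrees(-1.424+.121);print(y0)
t=g-[0,0,19];print(rel(c,y0,[152.1,-554.5,330]),rel(c,y0,[t[0],t[1],330]),rel(c,y0,[t[0],t[1],170]),t, 'spin',-(87.3-y0))
E
```

```text
can top [ 333.38877065 -405.13880574  200.        ] [ 373.56342174 -401.7961197   200.        ] base [ 315.63752792 -407.36916964    0.        ]
purple [ 334.80234733 -181.252657     40.        ]
[543.90120112 -73.30005031 120.48022005] 87.30709836288513
-74.65640070554626
[-1.000e-04  0.000e+00 -1.245e-01] [-0.3604 -0.5051 -0.1245] [-0.3604 -0.5051  0.0355] [543.90120112 -73.30005031 101.48022005] spin -161.95640070554626
```

>>> arm_command(series=[{"translation": [0,0,-0.05],"spin": -8.5,"claw": 0.094},{"translation": [0,0,-0.1],"spin": -17,"claw": 0.094},{"translation": [0,0,-0.1245],"spin": -25,"claw": 0.094},{"translation": [-0.02,-0.028,-0.1245],"spin": -33,"claw": 0.06},{"translation": [-0.045,-0.063,-0.1245],"spin": -41,"claw": 0.05},{"translation": [-0.07,-0.098,-0.1245],"spin": -50,"claw": 0.05},{"translation": [-0.095,-0.133,-0.1245],"spin": -58,"claw": 0.05},{"translation": [-0.12,-0.168,-0.1245],"spin": -66,"claw": 0.05},{"translation": [-0.145,-0.203,-0.1245],"spin": -74,"claw": 0.05},{"translation": [-0.17,-0.238,-0.1245],"spin": -82,"claw": 0.05},{"translation": [-0.195,-0.273,-0.1245],"spin": -90,"claw": 0.05},{"translation": [-0.22,-0.308,-0.1245],"spin": -98,"claw": 0.05},{"translation": [-0.245,-0.343,-0.1245],"spin": -106,"claw": 0.05},{"translation": [-0.27,-0.378,-0.1245],"spin": -114,"claw": 0.05},{"translation": [-0.3,-0.42,-0.1245],"spin": -122,"claw": 0.05},{"translation": [-0.33,-0.462,-0.1245],"spin": -130,"claw": 0.05},{"translation": [-0.3604,-0.5051,-0.1245],"spin": -138,"claw": 0.05},{"translation": [-0.3604,-0.5051,-0.1],"spin": -146,"claw": 0.05},{"translation": [-0.3604,-0.5051,-0.06],"spin": -154,"claw": 0.05},{"translation": [-0.3604,-0.5051,-0.02],"spin": -162,"claw": 0.05}])

```text
t: 2.1
tool_pos: [544.3, -72.5, 224.2]
tcp_rot: [0.721, 0.693, 0.0, 0.0]
contact_force: [0.8, 0.5, 0.2]
finger_gap: 50.3
```

>>> arm_command(series=[{"translation": [0,0,0.04],"spin": 0,"claw": 0.05},{"translation": [0,0,0.08],"spin": 0,"claw": 0.05},{"translation": [0,0,0.08],"spin": 0,"claw": 0.05}])

```text
t: 2.4
tool_pos: [539.1, -72.0, 140.0]
tcp_rot: [0.723, 0.691, -0.003, -0.005]
contact_force: [-0.7, -0.3, -0.4]
finger_gap: 50.1
```

```bash
cat > snap.py <<'E'
import sys,cv2
from rig import observe,viewer
def snap(name,x0,y0,x1,y1,k,cam='scene'):
    a=viewer.read_camera(cam)['img'][y0:y1,x0:x1,::-1]
    A=cv2.resize(a,None,fx=k,fy=k,interpolation=cv2.INTER_CUBIC)
    for i in range(0,x1-x0,10): cv2.line(A,(i*k,0),(i*k,6),(0,255,255),1);cv2.putText(A,str(x0+i),(i*k,16),0,.35,(0,255,255),1)
    for i in range(0,y1-y0,10): cv2.line(A,(0,i*k),(6,i*k),(0,255,255),1);cv2.putText(A,str(y0+i),(6,i*k+4),0,.35,(0,255,255),1)
    cv2.imwrite(f'pics/{name}.png',A)
    s=observe();print(s['t'],s['tool_pos'].round(1),s['contact_force'].round(1),s['finger_gap'],s['q'].round(2))
E
python3 -c "
from snap import *
snap('a1',335,140,435,230,7)"
```

```text
2.45 [541.7 -72.8 143.2] [-0.4 -0.   1.5] 49.987483683392625 [-0.26  0.28  1.66 -0.    1.21 -1.79]
```

View pics/a1.png

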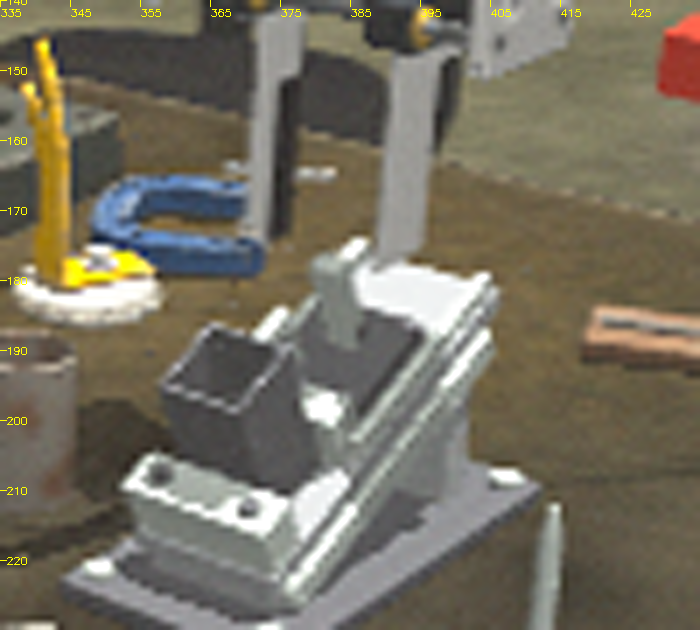

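Run:
```python
from h import *
for x in(-6,6):
  for y in (8,-8): print(x,y,proj('s',bed(75+x,y,60)).round(1))
for sgn in(1,-1):
  for d in (-8,8): print(sgn,d,proj('s',[541.7+d,-72.8+sgn*25,143.2]).round(1))
```

```text
-6 8 [379.  177.8]
-6 -8 [383.7 179.1]
6 8 [381.2 175.2]
6 -8 [385.8 176.5]
1 -8 [374.4 172.7]
1 8 [377.2 171.1]
-1 -8 [389.5 176.5]
-1 8 [392.2 174.9]
```

The picture shows the grip top at about (383,177) between the fingertips (372,173) and (392,177), within 1 px of the prediction. I'll descend and grip it.

>>> arm_command(series=[{"translation": [0,0,0.03],"spin": 0,"claw": 0.05},{"translation": [0,0,0.044],"spin": 0,"claw": 0.05},{"translation": [0,0,0.044],"spin": 0,"claw": 0.02},{"translation": [0,0,0.044],"spin": 0,"claw": 0.012},{"translation": [0,0,0.044],"spin": 0,"claw": 0.01},{"translation": [0,0,0.044],"spin": 0,"claw": 0.01},{"translation": [0,0,0.044],"spin": 0,"claw": 0.01},{"translation": [0,0,0.044],"spin": 0,"claw": 0.01}])

```text
t: 3.25
tool_pos: [544.9, -72.0, 102.8]
tcp_rot: [0.724, 0.69, 0.002, 0.0]
contact_force: [-0.1, 5.9, 6.0]
finger_gap: 15.9
```

>>> arm_command(series=[{"translation": [0,0.0045,-0.0021],"spin": 0,"claw": 0.01},{"translation": [0,0.009,-0.0042],"spin": 0,"claw": 0.01},{"translation": [0,0.0136,-0.0063],"spin": 0,"claw": 0.01},{"translation": [0,0.0181,-0.0084],"spin": 0,"claw": 0.01},{"translation": [0,0.0227,-0.0106],"spin": 0,"claw": 0.01},{"translation": [0,0.0254,-0.0118],"spin": 0,"claw": 0.01},{"translation": [0,0.0254,-0.0118],"spin": 0,"claw": 0.01},{"translation": [0,0.0254,-0.0118],"spin": 0,"claw": 0.01}])

```text
t: 4.05
tool_pos: [565.9, -73.0, 112.6]
tcp_rot: [0.723, 0.691, -0.002, -0.003]
contact_force: [-4.4, 4.5, 2.9]
finger_gap: 15.8
```

Run:
```python
from h import *
c=np.array([569.3,-74.5,113.3]);t=bed(0,0,42)-[0,0,19];print(t,rel(c,87.3,t))
```

```text
[477.26963424 -70.16605866  67.06492706] [-0.     -0.0921  0.0462]
```

>>> arm_command(series=[{"translation": [0,0,0],"spin": 0,"claw": 0.03},{"translation": [0,0,0],"spin": 0,"claw": 0.04},{"translation": [0,0,-0.04],"spin": 0,"claw": 0.05},{"translation": [0,0,-0.07],"spin": 0,"claw": 0.07},{"translation": [0,-0.04,-0.07],"spin": 0,"claw": 0.07},{"translation": [0,-0.08,-0.07],"spin": 0,"claw": 0.07},{"translation": [0,-0.0921,-0.06],"spin": 0,"claw": 0.07},{"translation": [0,-0.0921,-0.03],"spin": 0,"claw": 0.07},{"translation": [0,-0.0921,0.0],"spin": 0,"claw": 0.07},{"translation": [0,-0.0921,0.03],"spin": 0,"claw": 0.07},{"translation": [0,-0.0921,0.0462],"spin": 0,"claw": 0.07},{"translation": [0,-0.0921,0.0462],"spin": 0,"claw": 0.07}])

```text
t: 5.25
tool_pos: [475.7, -70.3, 65.1]
tcp_rot: [0.723, 0.691, -0.001, -0.002]
contact_force: [0.5, -0.3, 0.6]
finger_gap: 69.8
```

```bash
python3 -c "
from snap import *
snap('a2',335,140,435,230,7)"
```

```text
5.3 [477.  -70.6  66.5] [ 0.1 -0.  -0.1] 69.99103345134634 [-0.29  0.26  1.91 -0.    0.97 -1.81]
```

View pics/a2.png

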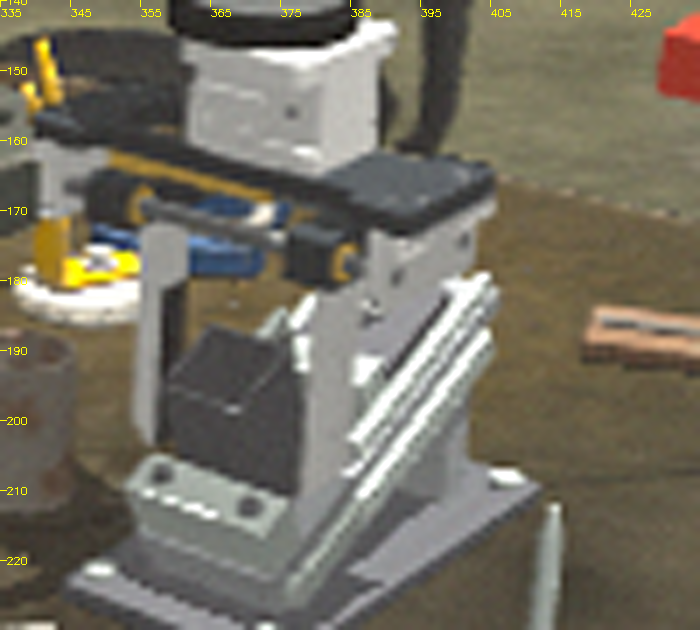

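The fingers straddle the tube, with tips near (356,203) and (380,212) and the tube top at (368,192). Now I'll grip and lift.

>>> arm_command(series=[{"translation": [0,0,0],"spin": 0,"claw": 0.05},{"translation": [0,0,0],"spin": 0,"claw": 0.036},{"translation": [0,0,0],"spin": 0,"claw": 0.035},{"translation": [0,0,0],"spin": 0,"claw": 0.035},{"translation": [0,0,0],"spin": 0,"claw": 0.035},{"translation": [0,0,0],"spin": 0,"claw": 0.035},{"translation": [0,0,-0.015],"spin": 0,"claw": 0.035},{"translation": [0,0,-0.03],"spin": 0,"claw": 0.035},{"translation": [0,0,-0.05],"spin": 0,"claw": 0.035},{"translation": [0,0,-0.08],"spin": 0,"claw": 0.035},{"translation": [0,0,-0.12],"spin": 0,"claw": 0.035},{"translation": [0,0,-0.12],"spin": 0,"claw": 0.035}])

```text
t: 6.5
tool_pos: [480.3, -71.6, 191.4]
tcp_rot: [0.723, 0.691, 0.002, 0.004]
contact_force: [0.9, -0.7, -1.5]
finger_gap: 39.8
```

>>> arm_command(series=[{"translation": [-0.02,0.006,0],"spin": 8,"claw": 0.035},{"translation": [-0.045,0.013,0],"spin": 16,"claw": 0.035},{"translation": [-0.075,0.021,0],"spin": 24,"claw": 0.035},{"translation": [-0.105,0.029,0],"spin": 32,"claw": 0.035},{"translation": [-0.135,0.038,0],"spin": 40,"claw": 0.035},{"translation": [-0.165,0.046,0],"spin": 48,"claw": 0.035},{"translation": [-0.195,0.054,0],"spin": 56,"claw": 0.035},{"translation": [-0.217,0.06,0],"spin": 64,"claw": 0.035},{"translation": [-0.2271,0.0634,0.02],"spin": 72,"claw": 0.035},{"translation": [-0.2271,0.0634,0.05],"spin": 80,"claw": 0.035},{"translation": [-0.2271,0.0634,0.08],"spin": 88,"claw": 0.035},{"translation": [-0.2271,0.0634,0.11],"spin": 90,"claw": 0.035},{"translation": [-0.2271,0.0634,0.13],"spin": 90,"claw": 0.035},{"translation": [-0.2271,0.0634,0.142],"spin": 90,"claw": 0.035},{"translation": [-0.2271,0.0634,0.142],"spin": 90,"claw": 0.035}])

```text
t: 8.0
tool_pos: [528.1, -298.9, 42.2]
tcp_rot: [1.0, -0.023, -0.003, -0.001]
contact_force: [-1.0, -0.7, -2.3]
finger_gap: 39.9
```

```bash
python3 -c "
from snap import *
snap('a3',380,170,480,260,7)"
```

```text
8.05 [ 529.3 -299.7   43.9] [ 0.2  0.5 -2.1] 39.981571537517006 [-0.63  0.45  1.66 -0.    1.03 -0.58]
```

View pics/a3.png

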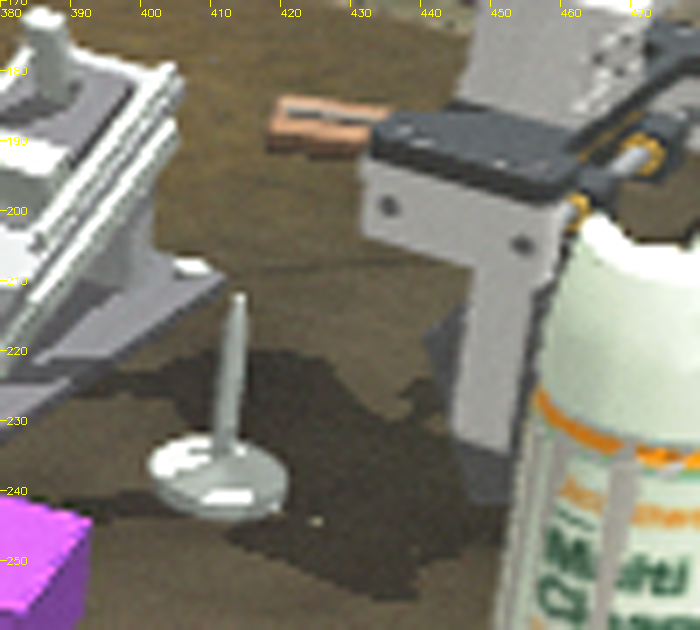

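>>> arm_command(series=[{"translation": [0.006,-0.02,0],"spin": 0,"claw": 0.035},{"translation": [0.013,-0.04,0],"spin": 0,"claw": 0.035},{"translation": [0.013,-0.0407,0.005],"spin": 0,"claw": 0.035},{"translation": [0.013,-0.0407,0.01],"spin": 0,"claw": 0.035},{"translation": [0.013,-0.0407,0.014],"spin": 0,"claw": 0.035},{"translation": [0.013,-0.0407,0.016],"spin": 0,"claw": 0.035},{"translation": [0.013,-0.0407,0.016],"spin": 0,"claw": 0.035},{"translation": [0.013,-0.0407,0.016],"spin": 0,"claw": 0.035}])

```text
t: 8.85
tool_pos: [544.8, -260.5, 29.0]
tcp_rot: [1.0, -0.024, -0.0, 0.0]
contact_force: [-0.3, -0.3, -2.1]
finger_gap: 40.1
```

>>> arm_command(series=[{"translation": [0,0,0.001],"spin": 0,"claw": 0.035},{"translation": [0,0,0.002],"spin": 0,"claw": 0.035},{"translation": [0,0,0.002],"spin": 0,"claw": 0.035}])

```text
t: 9.15
tool_pos: [545.2, -260.4, 28.0]
tcp_rot: [1.0, -0.023, 0.0, 0.001]
contact_force: [-1.4, -0.9, 3.6]
finger_gap: 39.7
```

>>> arm_command(series=[{"translation": [0,0,0.001],"spin": 0,"claw": 0.035},{"translation": [0,0,0.002],"spin": 0,"claw": 0.035},{"translation": [0,0,0.002],"spin": 0,"claw": 0.035}])

```text
t: 9.45
tool_pos: [545.1, -260.4, 27.8]
tcp_rot: [1.0, -0.023, 0.001, 0.001]
contact_force: [-4.0, 1.5, 14.9]
finger_gap: 40.0
```

>>> arm_command(series=[{"translation": [0,0.004,0.0],"spin": 0,"claw": 0.035},{"translation": [0,0.008,0.0005],"spin": 0,"claw": 0.035},{"translation": [0,0.012,0.001],"spin": 0,"claw": 0.035},{"translation": [0,0.016,0.002],"spin": 0,"claw": 0.035},{"translation": [0,0.02,0.003],"spin": 0,"claw": 0.035},{"translation": [0,0.02,0.003],"spin": 0,"claw": 0.035}])

```text
t: 10.05
tool_pos: [544.3, -278.1, 23.7]
tcp_rot: [1.0, -0.024, 0.0, -0.002]
contact_force: [-1.9, 4.2, 10.7]
finger_gap: 39.6
```

```bash
python3 -c "
from snap import *
snap('a4',380,170,480,260,7)"
```

```text
10.1 [ 544.3 -278.1   23.7] [-0.6  4.1 10.4] 39.99898225086955 [-0.59  0.48  1.68  0.    0.99 -0.54]
```

View pics/a4.png

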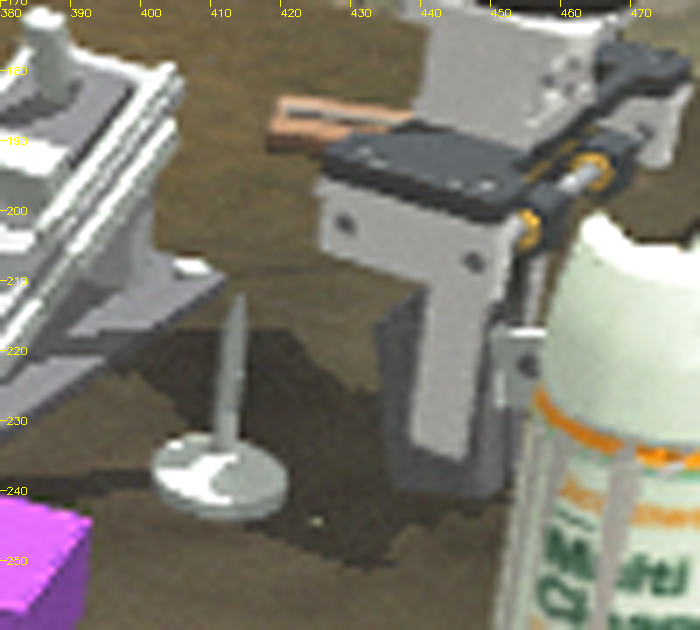

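The tube stands nearly upright around (443,225) with its tab at (451,220). I'll release, retreat and turn the gripper.

>>> arm_command(series=[{"translation": [0,0,0],"spin": 0,"claw": 0.042},{"translation": [0,0,0],"spin": 0,"claw": 0.044},{"translation": [0,0,0],"spin": 0,"claw": 0.05},{"translation": [0,0,0],"spin": 0,"claw": 0.07},{"translation": [0,0,-0.03],"spin": 0,"claw": 0.07},{"translation": [0,0,-0.07],"spin": 0,"claw": 0.09},{"translation": [0,0,-0.12],"spin": -8,"claw": 0.09},{"translation": [0,0,-0.15],"spin": -16,"claw": 0.09},{"translation": [0,0,-0.15],"spin": -24,"claw": 0.09},{"translation": [0,0,-0.15],"spin": -32,"claw": 0.09},{"translation": [0,0,-0.15],"spin": -40,"claw": 0.09},{"translation": [0,0,-0.15],"spin": -48,"claw": 0.09},{"translation": [0,0,-0.15],"spin": -56,"claw": 0.09},{"translation": [0,0,-0.15],"spin": -64,"claw": 0.09},{"translation": [0,0,-0.15],"spin": -72,"claw": 0.09},{"translation": [0,0,-0.15],"spin": -80,"claw": 0.09},{"translation": [0,0,-0.15],"spin": -88,"claw": 0.09},{"translation": [0,0,-0.15],"spin": -90,"claw": 0.09}])

```text
t: 11.9
tool_pos: [543.9, -280.1, 171.7]
tcp_rot: [0.722, 0.692, -0.0, -0.0]
contact_force: [-0.5, 0.4, 0.7]
finger_gap: 90.1
```

```bash
python3 -c "
from snap import *
snap('a5',380,170,480,260,7)"
```

```text
11.95 [ 543.9 -280.1  171.8] [-0.1 -0.3  0. ] 89.83572785941368 [-0.59  0.35  1.48 -0.    1.31 -2.12]
```

View pics/a5.png

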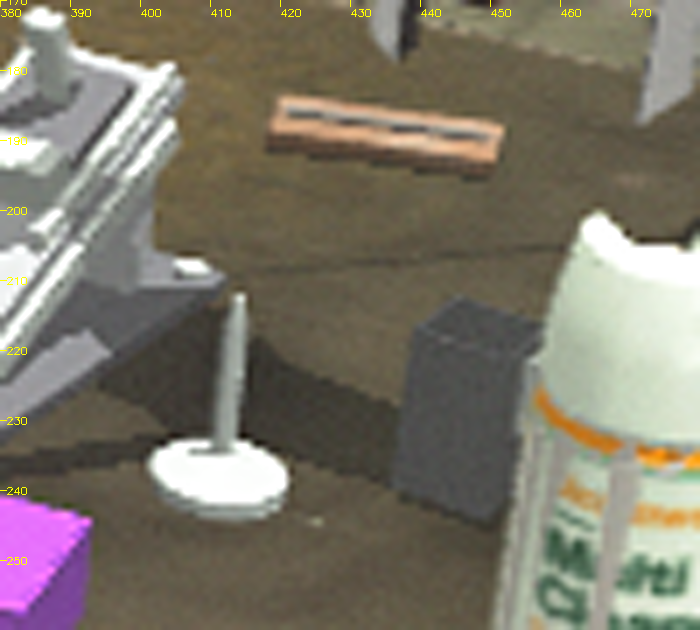

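Run:
```python
from h import *
F=[('s',438.2,216.5,-20,20,70),('s',444.5,212.3,20,20,70),('s',435.5,239.3,-20,20,0),('s',449.8,244.5,-20,-20,0),('s',450,220.3,-20,-20,70)]
g=lambda q:np.concatenate([proj(a[0],R.from_euler('z',q[2]).apply(a[3:])+[q[0],q[1],0])-a[1:3] for a in F])
for n in ([544,-285,0],):
  s=least_squares(g,n,x_scale=[10,10,.1]);print(s.x,g(s.x).round(1))
  s2=least_squares(lambda p:g([*p,YAW]),n[:2]);print(s2.x,g([*s2.x,YAW]).round(1))
```

```text
[ 5.40795429e+02 -2.78195715e+02 -7.29686641e-02] [-0.3  0.1  0.3 -0.7 -0.7 -0.2 -1.4 -0.3  2.   1. ]
[ 540.91984593 -277.88173411] [-0.3  0.1 -0.1 -0.7 -0.7 -0.2 -1.2 -0.3  2.2  1. ]
```

The tube now stands upright on the table with its tab to the right, hidden behind the can. Its top corners are at (438,216) and (444,212). I'll regrip from the tab edge to the opposite face.

>>> arm_command(series=[{"translation": [-0.0115,0,0.03],"spin": 0,"claw": 0.094},{"translation": [-0.0115,0,0.065],"spin": 0,"claw": 0.094},{"translation": [-0.0115,0,0.095],"spin": 0,"claw": 0.094},{"translation": [-0.0115,0,0.12],"spin": 0,"claw": 0.094},{"translation": [-0.0115,0,0.135],"spin": 0,"claw": 0.094},{"translation": [-0.0115,0,0.143],"spin": 0,"claw": 0.094},{"translation": [-0.0115,0,0.143],"spin": 0,"claw": 0.08},{"translation": [-0.0115,0,0.143],"spin": 0,"claw": 0.07},{"translation": [-0.0115,0,0.143],"spin": 0,"claw": 0.064},{"translation": [-0.0115,0,0.143],"spin": 0,"claw": 0.06},{"translation": [-0.0115,0,0.143],"spin": 0,"claw": 0.058},{"translation": [-0.0115,0,0.143],"spin": 0,"claw": 0.058},{"translation": [-0.0115,0,0.143],"spin": 0,"claw": 0.058}])

```text
t: 13.25
tool_pos: [544.1, -291.7, 30.1]
tcp_rot: [0.723, 0.691, 0.0, 0.001]
contact_force: [0.0, 1.1, 5.8]
finger_gap: 63.8
```

>>> arm_command(series=[{"translation": [0,0,-0.02],"spin": 0,"claw": 0.058},{"translation": [0,0,-0.055],"spin": 0,"claw": 0.058},{"translation": [0,0,-0.095],"spin": 0,"claw": 0.058},{"translation": [0,0,-0.135],"spin": 0,"claw": 0.058},{"translation": [0.01,-0.003,-0.16],"spin": 0,"claw": 0.058},{"translation": [0.035,-0.01,-0.16],"spin": 0,"claw": 0.058},{"translation": [0.07,-0.02,-0.16],"spin": 0,"claw": 0.058},{"translation": [0.105,-0.03,-0.16],"spin": 0,"claw": 0.058},{"translation": [0.14,-0.04,-0.16],"spin": 0,"claw": 0.058},{"translation": [0.17,-0.048,-0.16],"spin": 0,"claw": 0.058},{"translation": [0.195,-0.055,-0.16],"spin": 0,"claw": 0.058},{"translation": [0.2059,-0.058,-0.15],"spin": 0,"claw": 0.058},{"translation": [0.2059,-0.058,-0.13],"spin": 0,"claw": 0.058},{"translation": [0.2059,-0.058,-0.105],"spin": 0,"claw": 0.058},{"translation": [0.2059,-0.058,-0.085],"spin": 0,"claw": 0.058},{"translation": [0.2059,-0.058,-0.071],"spin": 0,"claw": 0.058},{"translation": [0.2059,-0.058,-0.071],"spin": 0,"claw": 0.058}])

```text
t: 14.95
tool_pos: [492.8, -83.1, 97.0]
tcp_rot: [0.723, 0.69, -0.002, -0.003]
contact_force: [0.1, 0.5, -2.8]
finger_gap: 63.9
```

```bash
python3 -c "
from snap import *
snap('a6',335,140,435,230,7)"
```

```text
15.0 [494.  -83.3  98.4] [-0.5  0.  -2.4] 63.69727298143083 [-0.31  0.25  1.82 -0.    1.07 -1.83]
```

View pics/a6.png

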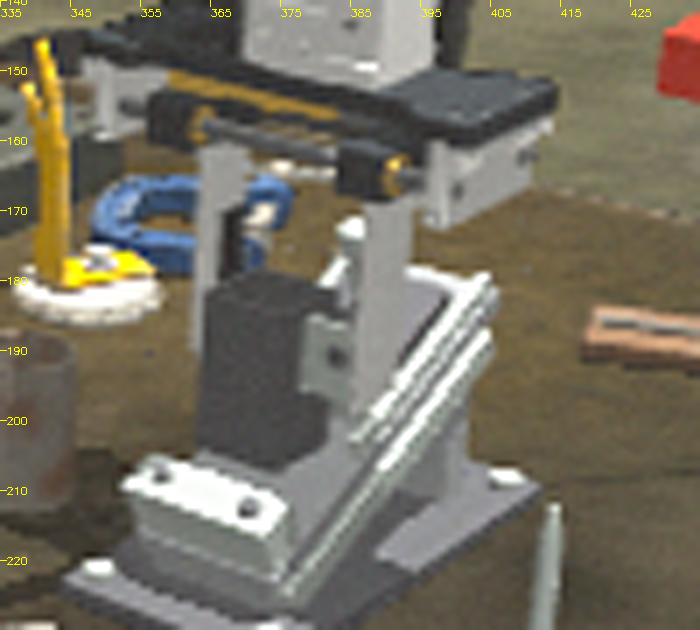

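The tube is held vertical above the seat at (374,190), with its tab at (381,190) pointing towards the post side. I'll lower it to contact.

>>> arm_command(series=[{"translation": [0,0,0.004],"spin": 0,"claw": 0.058},{"translation": [0,0,0.008],"spin": 0,"claw": 0.058},{"translation": [0,0,0.011],"spin": 0,"claw": 0.058},{"translation": [0,0,0.011],"spin": 0,"claw": 0.058}])

```text
t: 15.4
tool_pos: [494.9, -83.1, 88.9]
tcp_rot: [0.723, 0.691, -0.0, -0.0]
contact_force: [0.0, -0.3, -3.8]
finger_gap: 63.9
```

>>> arm_command(series=[{"translation": [0,0,0.001],"spin": 0,"claw": 0.058},{"translation": [0,0,0.002],"spin": 0,"claw": 0.058},{"translation": [0,0,0.002],"spin": 0,"claw": 0.058}])

```text
t: 15.7
tool_pos: [495.3, -83.2, 87.5]
tcp_rot: [0.723, 0.691, 0.0, 0.0]
contact_force: [-0.0, 0.6, 0.5]
finger_gap: 63.7
```

>>> arm_command(series=[{"translation": [0,0,0.001],"spin": 0,"claw": 0.058},{"translation": [0,0,0.002],"spin": 0,"claw": 0.058},{"translation": [0,0,0.002],"spin": 0,"claw": 0.058}])

```text
t: 16.0
tool_pos: [495.4, -83.2, 87.2]
tcp_rot: [0.723, 0.691, 0.0, 0.001]
contact_force: [-3.3, 1.4, 12.6]
finger_gap: 63.8
```

>>> arm_command(series=[{"translation": [0,-0.003,0.0013],"spin": 0,"claw": 0.058},{"translation": [0,-0.0065,0.0033],"spin": 0,"claw": 0.058},{"translation": [0,-0.0095,0.0052],"spin": 0,"claw": 0.058},{"translation": [0,-0.0095,0.0052],"spin": 0,"claw": 0.058}])

```text
t: 16.4
tool_pos: [488.0, -82.9, 82.5]
tcp_rot: [0.723, 0.69, 0.002, 0.003]
contact_force: [-1.4, 1.8, 11.7]
finger_gap: 63.6
```

Forces stay moderate, so I'll continue the arc.

>>> arm_command(series=[{"translation": [0,-0.003,0.0022],"spin": 0,"claw": 0.058},{"translation": [0,-0.006,0.0046],"spin": 0,"claw": 0.058},{"translation": [0,-0.0089,0.0075],"spin": 0,"claw": 0.058},{"translation": [0,-0.0089,0.0075],"spin": 0,"claw": 0.058},{"translation": [0,-0.0089,0.0075],"spin": 0,"claw": 0.058}])

```text
t: 16.9
tool_pos: [478.4, -82.5, 74.3]
tcp_rot: [0.723, 0.69, 0.001, 0.002]
contact_force: [-1.9, 0.9, 9.2]
finger_gap: 63.5
```

>>> arm_command(series=[{"translation": [0,0,0],"spin": 0,"claw": 0.065},{"translation": [0,0,0],"spin": 0,"claw": 0.068},{"translation": [0,0,0],"spin": 0,"claw": 0.075},{"translation": [0,0,0],"spin": 0,"claw": 0.088},{"translation": [0,0,0],"spin": 0,"claw": 0.09},{"translation": [0,0,-0.03],"spin": 0,"claw": 0.09},{"translation": [0,0,-0.07],"spin": 0,"claw": 0.09},{"translation": [0,0,-0.11],"spin": 0,"claw": 0.09},{"translation": [0.006,0.045,-0.12],"spin": 0,"claw": 0.06},{"translation": [0.0119,0.0908,-0.12],"spin": 0,"claw": 0.05},{"translation": [0.0119,0.0908,-0.12],"spin": 0,"claw": 0.05}])

```text
t: 18.0
tool_pos: [573.5, -74.7, 192.1]
tcp_rot: [0.723, 0.691, 0.002, 0.002]
contact_force: [-1.2, -0.4, -0.4]
finger_gap: 69.8
```

```bash
python3 -c "
from snap import *
snap('a7',335,140,435,230,7)"
```

```text
18.05 [569.9 -74.5 191.5] [-0.2  1.2  0. ] 65.62730553966534 [-0.25  0.28  1.53  0.    1.33 -1.78]
```

View pics/a7.png

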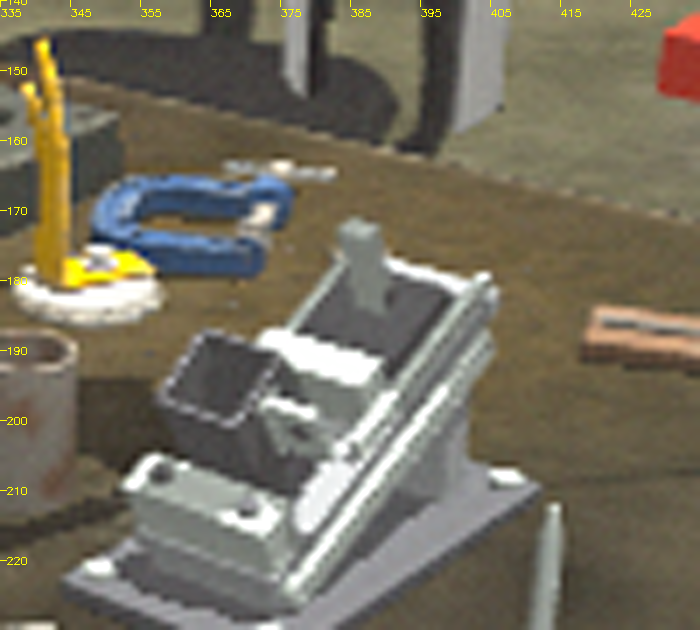

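Run:
```python
from h import *
o=[(358.5,195),(369.7,198.5),(377,190),(365.5,186)];n=[(357.5,195.5),(368,200),(374.5,191),(364.5,187.5)]
k=[(-20,20),(-20,-20),(20,-20),(20,20)]
for m in(o,n):
  g=lambda q:np.concatenate([proj('s',bed(*(R.from_euler('z',q[2]).apply([*a,70])+[q[0],q[1],0])))-b for a,b in zip(k,m)])
  s=least_squares(g,[0,0,0],x_scale=[10,10,.1]);print(s.x.round(3),g(s.x).round(1))
```

```text
[-1.933e+00 -4.320e-01  1.000e-03] [-0.6  0.1  0.   0.5  0.4 -0.6  0.1 -0.2]
[-7.34   1.326 -0.022] [-1.2  0.6 -0.1  0.2  1.4 -0.3 -0.2 -0.7]
```

The tube is seated at (366,193) with its tab at (374,201) on the post side, perhaps leaning a few mm downhill. Closing the jaw should square it up.

>>> arm_command(series=[{"translation": [0,0,0.03],"spin": 0,"claw": 0.05},{"translation": [0,0,0.06],"spin": 0,"claw": 0.05},{"translation": [0,0,0.0804],"spin": 0,"claw": 0.05},{"translation": [0,0,0.0804],"spin": 0,"claw": 0.03},{"translation": [0,0,0.0804],"spin": 0,"claw": 0.01},{"translation": [0,0,0.0804],"spin": 0,"claw": 0.01},{"translation": [0,0,0.0804],"spin": 0,"claw": 0.01},{"translation": [0,0,0.0804],"spin": 0,"claw": 0.01},{"translation": [0,-0.0045,0.0825],"spin": 0,"claw": 0.01},{"translation": [0,-0.009,0.0846],"spin": 0,"claw": 0.01},{"translation": [0,-0.0135,0.0867],"spin": 0,"claw": 0.01},{"translation": [0,-0.0163,0.088],"spin": 0,"claw": 0.01},{"translation": [0,-0.0163,0.088],"spin": 0,"claw": 0.01}])

```text
t: 19.35
tool_pos: [552.0, -72.3, 105.5]
tcp_rot: [0.724, 0.69, 0.001, -0.0]
contact_force: [0.5, 5.4, 4.1]
finger_gap: 15.5
```

>>> arm_command(series=[{"translation": [0,-0.002,0.0009],"spin": 0,"claw": 0.01},{"translation": [0,-0.004,0.0019],"spin": 0,"claw": 0.01},{"translation": [0,-0.006,0.0028],"spin": 0,"claw": 0.01},{"translation": [0,-0.006,0.0028],"spin": 0,"claw": 0.01}])

```text
t: 19.75
tool_pos: [550.2, -72.3, 104.6]
tcp_rot: [0.724, 0.69, 0.004, 0.003]
contact_force: [4.7, 6.6, 8.8]
finger_gap: 15.7
```

>>> arm_command(series=[{"translation": [0,-0.002,0.0009],"spin": 0,"claw": 0.01},{"translation": [0,-0.003,0.0014],"spin": 0,"claw": 0.01},{"translation": [0,-0.003,0.0014],"spin": 0,"claw": 0.01}])

```text
t: 20.05
tool_pos: [550.1, -72.3, 104.5]
tcp_rot: [0.724, 0.69, 0.006, 0.005]
contact_force: [8.2, 7.0, 11.7]
finger_gap: 15.6
```

>>> arm_command(series=[{"translation": [0,-0.001,0.0005],"spin": 0,"claw": 0.01},{"translation": [0,-0.002,0.0009],"spin": 0,"claw": 0.01},{"translation": [0,-0.002,0.0009],"spin": 0,"claw": 0.01}])

```text
t: 20.35
tool_pos: [550.0, -72.3, 104.5]
tcp_rot: [0.724, 0.69, 0.008, 0.007]
contact_force: [9.1, 8.1, 13.5]
finger_gap: 15.9
```

>>> arm_command(series=[{"translation": [0,-0.003,0.0014],"spin": 0,"claw": 0.01},{"translation": [0,-0.006,0.0028],"spin": 0,"claw": 0.01},{"translation": [0,-0.009,0.004],"spin": 0,"claw": 0.01},{"translation": [0,-0.009,0.004],"spin": 0,"claw": 0.01}])

```text
t: 20.75
tool_pos: [548.0, -72.2, 103.6]
tcp_rot: [0.724, 0.689, 0.013, 0.012]
contact_force: [15.8, 9.5, 19.5]
finger_gap: 16.1
```

>>> arm_command(series=[{"translation": [0,0.007,-0.0035],"spin": 0,"claw": 0.01},{"translation": [0,0.014,-0.007],"spin": 0,"claw": 0.01},{"translation": [0,0.014,-0.007],"spin": 0,"claw": 0.02},{"translation": [0,0.014,-0.007],"spin": 0,"claw": 0.04},{"translation": [0,0.014,-0.007],"spin": 0,"claw": 0.05},{"translation": [0,0.014,-0.04],"spin": 0,"claw": 0.05},{"translation": [0,0.014,-0.08],"spin": 0,"claw": 0.05},{"translation": [0,0.034,-0.12],"spin": 0,"claw": 0.05},{"translation": [0,0.054,-0.14],"spin": 0,"claw": 0.05},{"translation": [0,0.054,-0.14],"spin": 0,"claw": 0.05}])

```text
t: 21.75
tool_pos: [589.0, -76.6, 238.2]
tcp_rot: [0.723, 0.69, 0.002, 0.004]
contact_force: [-0.9, -0.3, -0.3]
finger_gap: 50.5
```

```bash
python3 -c "
from snap import *
snap('a8',345,165,425,225,9)
c=viewer.read_camera('scene')['img'];cv2.imwrite('pics/raw8.png',c[:,:,::-1])
a=cv2.imread('pics/scene0.png',0);b=cv2.imread('pics/raw8.png',0)
for n,(x0,y0,x1,y1) in dict(grip=(377,172,390,188),fixed=(350,203,378,222),plate=(385,175,405,190),tubetop=(356,184,376,201)).items():
    t=cv2.resize(a[y0:y1,x0:x1],None,fx=8,fy=8,interpolation=3);B=cv2.resize(b[y0-8:y1+8,x0-8:x1+8],None,fx=8,fy=8,interpolation=3)
    r=cv2.matchTemplate(B,t,5);_,v,_,p=cv2.minMaxLoc(r);print(n,round(v,2),p[0]/8-8,p[1]/8-8)
"
```

```text
21.8 [586.1 -76.  235.6] [-0.2 -0.1 -0.9] 49.887280896015966 [-0.25  0.28  1.42 -0.    1.44 -1.77]
grip 0.75 0.0 0.0
fixed 0.95 0.0 0.0
plate 0.69 0.0 0.0
tubetop 0.53 3.0 0.0
```

View pics/a8.png

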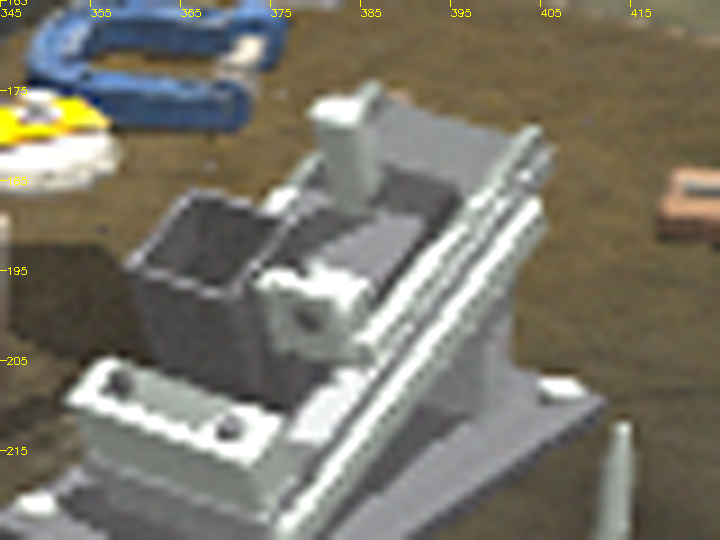

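The grip top is at (382,176), matching its position in the start image, and the tube top corners are within 1 px of the original seated ones. As an extra check I'll press lightly on the uphill top edge with closed fingers, expecting contact near z = 120 mm.

>>> arm_command(series=[{"translation": [0.001,-0.035,0],"spin": 0,"claw": 0.02},{"translation": [0.001,-0.07,0],"spin": 0,"claw": 0.0},{"translation": [0.001,-0.1038,0.02],"spin": 0,"claw": 0.0},{"translation": [0.001,-0.1038,0.05],"spin": 0,"claw": 0.0},{"translation": [0.001,-0.1038,0.08],"spin": 0,"claw": 0.0},{"translation": [0.001,-0.1038,0.1],"spin": 0,"claw": 0.0},{"translation": [0.001,-0.1038,0.11],"spin": 0,"claw": 0.0},{"translation": [0.001,-0.1038,0.11],"spin": 0,"claw": 0.0}])

```text
t: 22.65
tool_pos: [479.2, -69.0, 123.0]
tcp_rot: [0.723, 0.69, -0.002, -0.002]
contact_force: [-0.2, -0.2, 0.0]
finger_gap: 0.9
```

>>> arm_command(series=[{"translation": [0,0,0.0015],"spin": 0,"claw": 0.0},{"translation": [0,0,0.003],"spin": 0,"claw": 0.0},{"translation": [0,0,0.003],"spin": 0,"claw": 0.0}])

```text
t: 22.95
tool_pos: [482.4, -69.7, 122.8]
tcp_rot: [0.723, 0.691, 0.0, 0.001]
contact_force: [-0.3, 0.6, -0.3]
finger_gap: 0.4
```

>>> arm_command(series=[{"translation": [0,0,0.001],"spin": 0,"claw": 0.0},{"translation": [0,0,0.002],"spin": 0,"claw": 0.0},{"translation": [0,0,0.002],"spin": 0,"claw": 0.0}])

```text
t: 23.25
tool_pos: [482.5, -69.7, 120.8]
tcp_rot: [0.723, 0.691, 0.0, 0.001]
contact_force: [-0.1, 1.2, 3.1]
finger_gap: 0.7
```

>>> arm_command(series=[{"translation": [0,0,0.001],"spin": 0,"claw": 0.0},{"translation": [0,0,0.002],"spin": 0,"claw": 0.0},{"translation": [0,0,0.002],"spin": 0,"claw": 0.0}])

```text
t: 23.55
tool_pos: [482.6, -69.7, 120.3]
tcp_rot: [0.723, 0.691, 0.0, 0.001]
contact_force: [-2.1, 1.0, 13.1]
finger_gap: 0.9
```

>>> arm_command(series=[{"translation": [0,0,-0.03],"spin": 0,"claw": 0.0},{"translation": [0,0,-0.06],"spin": 0,"claw": 0.0},{"translation": [0,0.04,-0.065],"spin": 0,"claw": 0.0},{"translation": [0,0.08,-0.065],"spin": 0,"claw": 0.0},{"translation": [0,0.098,-0.05],"spin": 0,"claw": 0.0},{"translation": [0,0.098,-0.02],"spin": 0,"claw": 0.0},{"translation": [0,0.098,0],"spin": 0,"claw": 0.0},{"translation": [0,0.092,0],"spin": 0,"claw": 0.0},{"translation": [0,0.086,0],"spin": 0,"claw": 0.0},{"translation": [0,0.081,0],"spin": 0,"claw": 0.0},{"translation": [0,0.081,0],"spin": 0,"claw": 0.0}])

```text
t: 24.65
tool_pos: [563.2, -73.5, 120.0]
tcp_rot: [0.723, 0.69, 0.001, 0.001]
contact_force: [0.0, 1.1, -1.3]
finger_gap: 0.5
```

>>> arm_command(series=[{"translation": [0,-0.0015,0],"spin": 0,"claw": 0.0},{"translation": [0,-0.003,0],"spin": 0,"claw": 0.0},{"translation": [0,-0.003,0],"spin": 0,"claw": 0.0}])

```text
t: 24.95
tool_pos: [561.2, -73.4, 119.1]
tcp_rot: [0.723, 0.691, 0.001, 0.001]
contact_force: [3.0, -0.2, 1.2]
finger_gap: 0.1
```

>>> arm_command(series=[{"translation": [0,-0.002,0],"spin": 0,"claw": 0.0},{"translation": [0,-0.004,0],"spin": 0,"claw": 0.0},{"translation": [0,-0.004,0],"spin": 0,"claw": 0.0}])

```text
t: 25.25
tool_pos: [559.7, -73.4, 119.2]
tcp_rot: [0.723, 0.69, 0.003, 0.003]
contact_force: [8.2, 0.1, -0.9]
finger_gap: 0.2
```

>>> arm_command(series=[{"translation": [0,-0.004,0.001],"spin": 0,"claw": 0.0},{"translation": [0,-0.008,0.002],"spin": 0,"claw": 0.0},{"translation": [0,-0.011,0.003],"spin": 0,"claw": 0.0},{"translation": [0,-0.011,0.003],"spin": 0,"claw": 0.0},{"translation": [0,-0.011,0.003],"spin": 0,"claw": 0.0}])

```text
t: 25.75
tool_pos: [559.0, -73.5, 119.2]
tcp_rot: [0.724, 0.69, 0.01, 0.011]
contact_force: [21.2, 1.7, -1.5]
finger_gap: 0.3
```

>>> arm_command(series=[{"translation": [0,0.01,0],"spin": 0,"claw": 0.0},{"translation": [0,0.03,0],"spin": 0,"claw": 0.0},{"translation": [0,0.04,-0.03],"spin": 0,"claw": 0.0},{"translation": [0,0.05,-0.08],"spin": 0,"claw": 0.0},{"translation": [0,0.05,-0.13],"spin": 0,"claw": 0.0},{"translation": [0,0.05,-0.13],"spin": 0,"claw": 0.0},{"translation": [0,0.05,-0.13],"spin": 0,"claw": 0.0}])

```text
t: 26.45
tool_pos: [594.2, -74.8, 246.0]
tcp_rot: [0.723, 0.691, -0.0, 0.0]
contact_force: [-0.6, -0.8, 0.4]
finger_gap: 0.3
```

Run:
```python
import cv2,numpy as np
from rig import viewer,observe
a=cv2.imread('pics/scene0.png',0);p=cv2.imread('pics/raw8.png',0);b=cv2.cvtColor(viewer.read_camera('scene')['img'],cv2.COLOR_RGB2GRAY)
cv2.imwrite('pics/raw9.png',b)
def m(a,b,x0,y0,x1,y1):
    t=cv2.resize(a[y0:y1,x0:x1],None,fx=8,fy=8,interpolation=2);B=cv2.resize(b[y0-8:y1+8,x0-8:x1+8],None,fx=8,fy=8,interpolation=2)
    _,v,_,q=cv2.minMaxLoc(cv2.matchTemplate(B,t,5));return round(v,2),q[0]/8-8,q[1]/8-8
print('grip',m(a,b,378,173,389,184),m(p,b,378,173,389,184),'tube vs raw8',m(p,b,357,184,377,203))
print('bolt',m(a,b,316,226,346,240),'pipe',m(a,b,328,185,348,214),'purple',m(a,b,362,240,395,272))
s=observe();print(s['t'],s['tool_pos'],s['contact_force'])
```

```text
grip (0.78, -0.25, 0.25) (0.96, -0.5, 0.5) tube vs raw8 (0.91, -0.5, 0.625)
bolt (1.0, 0.0, 0.0) pipe (0.9, 0.0, 0.0) purple (1.0, 0.0, 0.0)
26.5 [593.37000874 -74.58097217 244.32246769] [ 0.27031213 -0.15781171 -0.49126855]
```

```bash
python3 -c "
from rig import job
print(job.job_done())"
```

```text
the job is handed in; nothing more can be done
None
```

I've handed the job in at about 26.5 s of the 67 s allowed; no verdict is reported. By my last checks the weldment is seated with its tab towards the gauge post and the jaw closed on it.

**What I did:**
- I drew the jaw back by its grip, roughly 22 mm.
- I lifted the tube out and stood it upright on the table beyond the post, with its tab turned to the post's side. I regripped it across the tab edge and opposite face (63.8 mm measured, 64 mm expected), then tilted it onto the bed.
- I pushed the jaw up until it stopped.

**Last checks:**
- **Seating:** pressing on the tube's uphill top edge met firm contact at z ≈ 120.5 mm; a flat seat should give 119.9 mm.
- **Jaw closed:** the push on the jaw stopped at 21 N with the tool at x = 559.0 mm; I expected 559.5 mm for a closed jaw. In the image the grip is within about 0.3 px (roughly 1 mm) of where it started.
- **Bystanders:** the bolt, the pipe and the purple look-alike show no shift in the image.

**Disagreements along the way:**
- After release the tube looked about 5 mm off downhill at the top, and the jaw first stalled 5 mm short of where I had first gripped it.
- Pushing harder closed that gap, and the final push moved the jaw and tube about another 0.5 px (roughly 2 mm) down-slope.
- I did not view a picture after that last push. The tube's final squareness and position across the bed come from the image before it, where its top corners were within about 1 px of the originals.

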